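# Clamp a bearing under a tab-lock swing clamp

### The arm

A 6-joint arm with a two-finger parallel gripper is mounted at the origin on a cart in front of the work surface, level with it; the furniture and walls round the work are solid. World frame = base frame: x ahead of the robot, y to its left, z up, the work surface at z = 0. Lengths are in mm, angles in rad, forces in N, time in s.
With the tool pointing down it reaches from about 300 to 775 mm from the base axis. Payload 14.6 kg.
Tool frame: the origin (TCP) lies at the very end of the fingers, on their centre line; the grasp point (between the pads) lies 19 mm behind it; z points along the fingers, y is the direction in which the jaws open and shut (so a half turn about z gives the same grasp; the last joint's range is limited). The gripper opens to 94 mm and grips with 3 to 60 N. Pads are 16 mm wide; open, the fingers measure 119 mm over their backs; the gripper's body (75 mm by 177 mm) begins 78 mm behind the grasp point.
Start: joints at [-1.251, 0.3, 1.521, -0, 1.321, -0.067], TCP at [207.467, -509.359, 205.446] pointing down, gripper open.
Joint ranges: [-3.03, 3.03], [-0.79, 2.21], [0.23, 2.52], [-1.04, 4.18], [0, 3.07], [-2.55, 2.55]. Speed limits (rad/s): [2.22, 2.22, 2.57, 3.14, 3.14, 3.14].

### API

Orientations are given as a unit quaternion [w, x, y, z].
In Python, from bench import manip gives the robot as it stands. The module is installed in compiled form; this text tells all that it offers. Calls block until the motion is done:
- manip.move_pose(position, orientation): joint-space move of the TCP to a pose.
- manip.line_to(position, attitude=None, speed=150, f_stop=None): straight line of the TCP; attitude=None keeps the orientation; speed is the mean speed in mm/s. With f_stop (N) it stops when the force on the tool has changed by that much, and returns True; else False.
- manip.set_joints(angles): joint-space move.
- manip.move_gripper(opening, force=None): finger opening in mm; force is the grip in N (None keeps the last); returns when the fingers have stopped.
- manip.hold(seconds).
- manip.solve_ik(position, orientation): joint angles nearest the present ones, or None.
- manip.sense(): the state.
- manip.get_image(name): name is "scene" or "top"; returns a dict with "image" (480x640x3 uint8, red, green, blue), "depth" (480x640 float32, mm along the optical axis (not along the pixel's ray), 0 where there is no reading), "fov_y" (degrees; the focal length in pixels is half the picture's height over the tangent of half this angle, whatever the lens; pixels are square), "cx", "cy" (the principal point, pixels), "distortion" ([k1, k2, p1, p2, k3] as OpenCV has them; the pictures are not rectified), "position" and "attitude" of the camera in the world. Camera axes: x right, y down, z forward; pixel columns grow to the right and rows downward; lengths in mm; the calibration is good to about 2 mm. A picture is of the moment at which its call begins.
A pose or a line that the arm cannot do raises manip.IKError and nothing moves.
- manip.finish_job(): hands the job in, once; it reports no verdict.
The state is a dict: "time": time; "joints": joint angles; "joint_velocities": joint speeds; "joint_torque": joint torques, N m; "ee_pos": TCP position; "ee_rot": TCP orientation; "force": force on the tool from outside, world axes, zero at the start; "ft_torque": the same for the moment, N m; "opening": finger opening in mm.
Only numpy, scipy, OpenCV 4.12 (cv2) and the standard library are available. Lean on these libraries where they do the work, as an engineer would, in place of code of your own. Each camera call takes 0.05 s, during which the arm holds its last target.

### The job

Put the loose bearing that lies at the left of the bench flat down over the spigot of the green clamping fixture. Then pinch both yellow tabs of the black knob fully in, keep them pinched, turn the knob clockwise (seen from above) until you feel its arm come gently against the stop, and let go there, so that both tabs spring back out and lock the red arm over the bearing. Do not force the arm against the stop or crush the tabs, and leave the other things on the bench where they are.

Things in the scene. Friction and masses are not known exactly. Their poses are not given: they have to be found in the camera images.
- bearing: Loose steel ball bearing, outer diameter 62 mm, bore 35 mm, 14 mm thick, 0.155 kg, lying flat on the bench. Origin: centre of its underside; z is its axis.
- fixture: Fixed green clamping fixture. Base plate 110 mm (x) by 190 mm (y), top (deck) 16 mm above the bench. Origin: centre of the plate's underside on the bench; z up. The bearing seat lies at y = +40 mm and the axis of the knob at y = -40 mm in this frame.
- seat (a point): Centre of the bearing seat, on top of a steel shoulder (53 mm diameter) 20 mm above the bench: the bearing's underside comes here. From it a spigot of 29.6 mm diameter rises 11.5 mm, its top chamfered by 3.3 mm; the bearing's bore goes over it loosely (about 1.5 mm play all round).
- knob_grip (a point): Point on the vertical axis of the black knob, 73 mm above the bench, the height to pinch at. Its frame turns with the knob: x along the red arm, y through the tabs (tab_a at +y, tab_b at -y). The core between the tabs is 22 mm thick along y, 42 mm along x, its top 86 mm above the bench with a small steel cap to 89 mm.
- tab_a_face (a point): Middle of the ribbed outer face of the yellow tab on the knob's +y side, at the height to pinch. The tab is an upright plate, 18 mm wide along the knob's x, top 90 mm above the bench. Outer face 24.5 mm from the axis when out (49 mm over both tabs), 18 mm when fully pressed (36 mm over both). A steel tooth at its foot locks in the rings below.
- tab_b_face (a point): The same for the yellow tab on the knob's -y side. Either tab is crushed above 40 N on it; a grip of 15 to 20 N is plenty.
- tab_a (a joint): Inward travel of tab_a, m: 0 out (locked in a notch), 0.0065 fully pressed. Spring: 3 N to start, 9 N fully pressed. The knob can turn only while both tabs are in by more than 4.5 mm; between the notches they cannot come out further than that. If the fingers are off centre by more than about 1 mm, one tab bottoms and holds back the other; the sideways force shows it.
- tab_b (a joint): The same for tab_b: 0 out, 0.0065 m fully pressed.
- knob (a joint): Turn of the knob and arm, rad. 0: open and locked, as it starts, the arm 65 degrees away from the seat; grows clockwise seen from above. A return spring pulls back: 0.05 N m at 0, 0.17 at 1.2. The stop comes somewhere between 0.83 and 1.43, otherwise each time: feel for it. Let go short of the stop (by more than 3 degrees), and the knob springs back.
- pivot (a point): Point on the knob's axis at deck height, 16 mm above the bench. Round it lies a grey metal ring (84 mm diameter, 12 mm high), set anew each time, with the steel stop post: 8 mm thick, 40 mm from the axis, top 46 mm above the bench. The arm meets it; there both teeth face their lock notches. 38 mm lever: 0.2 N m more moment is about 5 N on the stop.
- clamp_tip (a point): Free end of the red arm (fixed to the knob), 78 mm from the knob's axis, 41 mm above the bench. The arm is 14 mm wide, underside 37 mm and top 45 mm above the bench, so it passes 3 mm over a fully seated bearing. Keep fingertips above 48 mm there. The arm bends if pressed with more than 10 N against the stop or anything else.
- red_marker: Bystander: red marker pen lying flat, 125 mm long, 20 mm high. Origin: at its underside.
- plug_gauge: Bystander: steel plug gauge standing upright, 35 mm diameter, 102 mm high. Origin: centre of its underside.
- micrometer: Bystander: micrometer lying flat, 135 mm long, 15 mm high. Origin: at its underside. To the right of it stand an open wooden case with its lid up (fixed, up to about 0.2 m high) and a taller gauge stand: pass over or round them.
Things that resemble listed ones, but are neither listed nor needed, are in the scene too. What is shaped like the bearing but purple is not meant.

How it is judged:
By the outcome, as a careful person would: the job done as asked, in the order asked, and still so for the second after the job is handed in, with the robot touching nothing.
It also fails if it takes over 69 s, if anything falls off the work surface, if the arm or the gripper's body presses on something with over 40 N, if the wrist force passes 120 N, or if a joint passes its speed limit or range.

## Working session

There is one attempt and no reset: what is moved stays moved. The work goes in short steps, each a Python script; the robot and the scene stay as the last script left them, time stands still between calls to the robot, and variables do not carry over. Pictures are saved under pics/ and viewed, and the job is handed in when it is done.

```bash
mkdir -p pics; cat > h.py <<'E'
import numpy as np, cv2, pickle
from bench import manip
def cam(d):
    h=d["image"].shape[0]; f=h/2/np.tan(np.radians(d["fov_y"])/2)
    K=np.array([[f,0,d["cx"]],[0,f,d["cy"]],[0,0,1.]]); return K,np.array(d["distortion"],float)
def R(q):
    from scipy.spatial.transform import Rotation as Ro
    return Ro.from_quat([q[1],q[2],q[3],q[0]]).as_matrix()
def pts(d,uv,depth=None,z=None):
    K,D=cam(d); uv=np.array(uv,float).reshape(-1,1,2)
    n=cv2.undistortPoints(uv,K,D,None,None,None).reshape(-1,2); r=np.c_[n,np.ones(len(n))]
    Rw=R(d["attitude"]); p=np.array(d["position"])
    rw=r@Rw.T
    if z is not None: s=(z-p[2])/rw[:,2]
    else: s=np.asarray(depth)
    return p+rw*np.reshape(s,(-1,1))
def snap(n,name):
    d=manip.get_image(n); cv2.imwrite(f"pics/{name}.png",d["image"][:,:,::-1]); pickle.dump(d,open(f"pics/{name}.pkl","wb")); return d
def full(d):
    v,u=np.mgrid[0:480,0:640]; uv=np.c_[u.ravel(),v.ravel()]
    P=pts(d,uv,depth=d["depth"].ravel()); P[d["depth"].ravel()<=0]=np.nan
    return P.reshape(480,640,3)
E
python3 - <<'E'
from h import *
for n in("scene","top"):
    d=snap(n,n+"0"); print(n,d["position"],d["attitude"],d["fov_y"],d["cx"],d["cy"],d["distortion"])
s=manip.sense(); print(s)
E
```

```text
scene [ 106.47215788 -454.00415528  446.71015799] [-0.50481498  0.80442982 -0.2712653   0.15642771] 48.768284313128326 325.3955907188806 243.32731688360946 [-0.04288999  0.          0.          0.          0.        ]
top [ 458.5599252   164.50445761 1133.58624072] [ 0.03208509 -0.69944818  0.71306267 -0.03583875] 46.34661167817284 325.3740589975489 237.7085834067138 [-0.13721058  0.          0.          0.          0.        ]
{'time': 0.1, 'joints': array([-1.25057165e+00,  3.00403093e-01,  1.52150181e+00,  3.22638548e-05,
        1.32067981e+00, -6.65708725e-02]), 'joint_velocities': array([-1.62397204e-04, -8.56050567e-04, -6.89700033e-04,  9.20592189e-05,
       -1.16935268e-04,  6.86717210e-04]), 'joint_torque': array([ 1.35313123e-03, -5.32639360e+01, -3.53284621e+01,  7.08897924e-02,
        2.34468776e-02, -4.79584628e-05]), 'ee_pos': array([ 207.42216365, -509.1474341 ,  204.95716332]), 'ee_rot': array([-4.94021040e-04,  9.81357516e-01,  1.92190478e-01, -4.72387574e-05]), 'force': array([-0.8714184 ,  0.85305982,  0.12250681]), 'ft_torque': array([ 0.01193853, -0.01105123,  0.00317253]), 'opening': 93.96023863831078}
```

View pics/scene0.png

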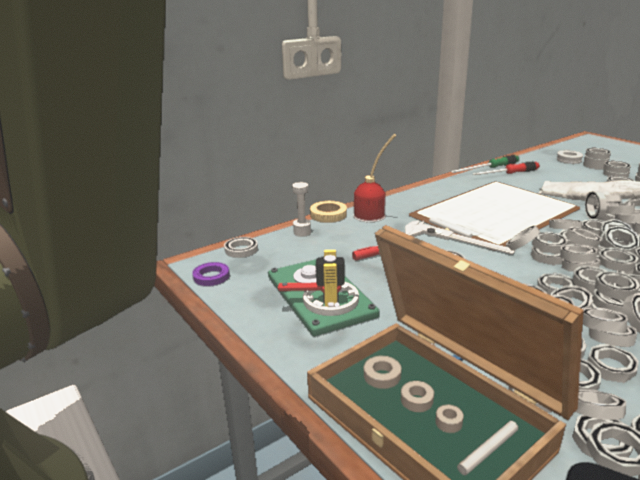

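View pics/top0.png

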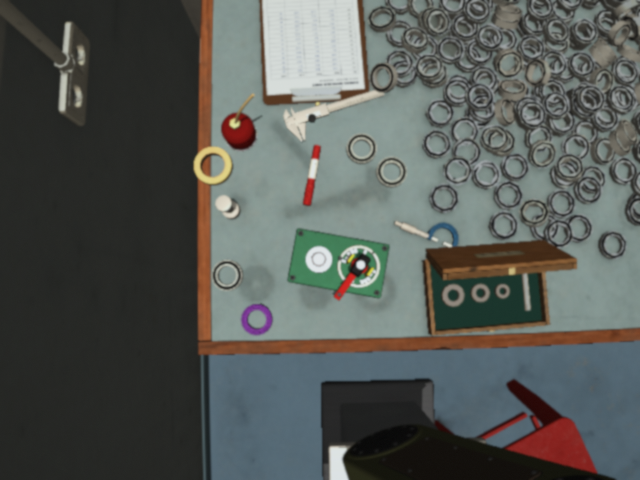

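The top view shows the bearing at (228,274), the seat at (319,259), the knob at (360,265), and the arm tip near (338,297). The purple ring is at (257,319).

```bash
python3 - <<'E'
from h import *
d=pickle.load(open("pics/top0.pkl","rb")); P=full(d); im=d["image"].astype(int)
crop=d["image"][215:345,200:410]; cv2.imwrite("pics/crop0.png",cv2.resize(crop[:,:,::-1],None,fx=3.8,fy=3.8,interpolation=cv2.INTER_CUBIC))
z=P[:,:,2]
def reg(u0,u1,v0,v1,lo,hi,extra=None):
    m=np.zeros(z.shape,bool); m[v0:v1,u0:u1]=True
    m&=(z>lo)&(z<hi)
    if extra is not None: m&=extra
    return P[m],m
print("bench z",np.nanmedian(z[300:330,290:320]))
def circ(q):
    A=np.c_[2*q[:,:2],np.ones(len(q))]; s=np.linalg.lstsq(A,(q[:,:2]**2).sum(1),rcond=None)[0]
    return s[:2],np.sqrt(s[2]+s[:2]@s[:2])
b,m=reg(208,248,255,295,8,30); print("bearing",len(b),b.mean(0),np.percentile(b,[1,99],0),cv2.minEnclosingCircle(b[:,:2].astype(np.float32)),cv2.fitEllipse(b[:,:2].astype(np.float32)) )
r,g,bl=im[...,0],im[...,1],im[...,2]
green=(g>r+25)&(g>bl+10)
q,m=reg(280,400,220,305,8,24,green); print("plate",len(q),cv2.minAreaRect(q[:,:2].astype(np.float32)),np.median(q[:,2]))
red=(r>150)&(g<70)
q,m=reg(325,375,245,305,30,60,red); print("arm",len(q),q.mean(0),cv2.minAreaRect(q[:,:2].astype(np.float32)))
q,m=reg(340,380,240,290,78,100); print("knobtop",len(q),q.mean(0),np.percentile(q,[1,99],0),cv2.minAreaRect(q[:,:2].astype(np.float32)))
yel=(r>140)&(g>110)&(bl<90)
q,m=reg(340,380,240,290,60,100,yel); print("yel",q)
q,m=reg(300,340,240,280,26,40); print("spigot",len(q),q.mean(0),cv2.minEnclosingCircle(q[:,:2].astype(np.float32)))
E
```

```text
bench z 1.0871549611294995
bearing 473 [495.69661827 355.84807712  14.35175314] [[465.31397168 327.05201563   8.98725595]
 [525.15971199 385.81153748  19.20001835]] ((495.6360168457031, 357.0446472167969), 31.102462768554688) ((495.6515808105469, 356.4983215332031), (52.3963623046875, 53.35305404663086), 91.22295379638672)
plate 3258 ((515.8167724609375, 132.8907928466797), (189.71121215820312, 109.75944519042969), 78.72584533691406) 17.137795886393064
arm 154 [470.79162332 121.04985632  46.48026902] ((477.0950622558594, 114.56954956054688), (16.385074615478516, 79.2052001953125), 45.75873947143555)
knobtop 320 [507.78287985  93.6817927   87.65676827] [[487.97679709  72.30536561  80.88242178]
 [527.6637138  114.8883638   94.07415688]] ((507.6685485839844, 93.48875427246094), (42.8291130065918, 44.63662338256836), 6.300987243652344)
yel [[525.94305243 110.68274806  87.53397376]
 [525.65015567 109.02350976  91.51376249]
 [525.53347984 107.22785676  92.75877484]
 [524.39987054 112.3654675   82.85986775]
 [523.79390198 110.95361823  91.94733251]
 [523.69843144 109.14074163  92.88839141]

[... 883 characters left out ...]
[498.91612914  74.13430946  90.07495708]
 [498.87240234  72.27972697  90.21246517]
 [497.46518476  77.16395345  81.02399825]
 [497.14800345  75.92105277  88.56527421]
 [497.04386652  74.20615762  90.34470925]
 [495.29386196  77.90418575  89.36736538]
 [495.17451228  76.23216314  91.66836235]
 [493.45560593  79.85317397  89.79531551]
 [493.31933453  78.23017152  92.72326251]
 [493.32158905  76.26615754  91.50313314]
 [491.58949505  79.91334452  89.95217073]
 [491.4339333   78.35479418  93.65317261]
 [489.70228612  81.99859134  92.13882053]
 [489.63593031  80.2134039   93.07147366]]
spigot 192 [521.63228857 167.19477294  31.54405017] ((512.9354248046875, 157.39724731445312), 32.33485794067383)
```

```bash
python3 - <<'E'
from h import *
d=pickle.load(open("pics/scene0.pkl","rb"))
cv2.imwrite("pics/crops0.png",cv2.resize(d["image"][225:340,190:390,::-1],None,fx=4,fy=4,interpolation=cv2.INTER_CUBIC))
E
```

```text
(no output)
```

View pics/crop0.png

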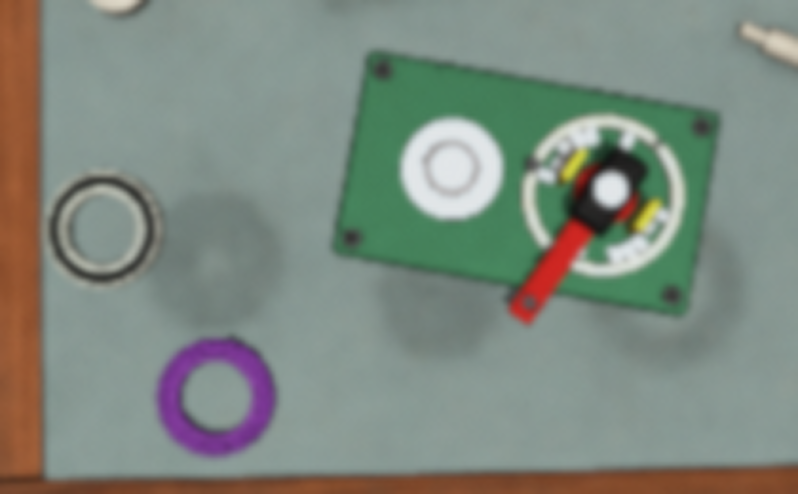

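View pics/crops0.png

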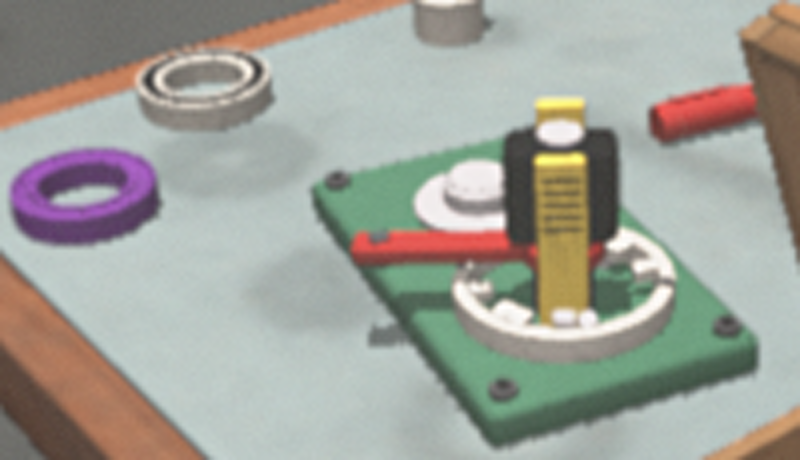

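```bash
python3 - <<'E'
from h import *
d=pickle.load(open("pics/top0.pkl","rb")); P=full(d); z=P[:,:,2]
m=(z>60)&(z<900); m[:,:205]=False
n,l,st,c=cv2.connectedComponentsWithStats(m.astype(np.uint8))
for i in range(1,n):
    if st[i,4]>15: q=P[l==i]; print("top",st[i],np.percentile(q,[1,99],0).round().tolist())
print("purple",P[319-17:319+17,257-17:257+17].reshape(-1,3).mean(0))
d=pickle.load(open("pics/scene0.pkl","rb")); P=full(d); z=P[:,:,2]
m=(z>60)&(z<900)&(P[...,0]<1000); 
n,l,st,c=cv2.connectedComponentsWithStats(m.astype(np.uint8))
for i in range(1,n):
    if st[i,4]>15: q=P[l==i]; print("scene",st[i],np.percentile(q,[1,99],0).round().tolist())
# yaw: tool y dir angle a. IK check
from scipy.spatial.transform import Rotation as Ro
def quat(a): # tool z down, y at angle a
    y=np.array([np.cos(a),np.sin(a),0]); zz=np.array([0,0,-1.]); x=np.cross(y,zz)
    q=Ro.from_matrix(np.c_[x,y,zz]).as_quat(); return [q[3],q[0],q[1],q[2]]
for a in (-30,0,53.7,233.7,143.7):
  pass
for nm,p,angs in(("knob",[508,93.7,54],[53.7,53.7-85,233.7,233.7-85]),("seat",[523.6,172.1,22],[-11.3,168.7]),("brg",[495.6,356.5,4],[-11.3,168.7,78.7,258.7]),("up",[495,356,200],[-11.3])):
  for a in angs:
    j=manip.solve_ik(p,quat(np.radians(a))); print(nm,a,None if j is None else np.round(j,2))
E
cat >> h.py <<'E'
from scipy.spatial.transform import Rotation as Ro
def quat(deg):
    a=np.radians(deg); y=np.array([np.cos(a),np.sin(a),0]); zz=np.array([0,0,-1.]); x=np.cross(y,zz)
    q=Ro.from_matrix(np.c_[x,y,zz]).as_quat(); return [q[3],q[0],q[1],q[2]]
def st(t=""):
    s=manip.sense(); print(t,"t%.1f"%s["time"],"p",np.round(s["ee_pos"],1),"F",np.round(s["force"],2),"M",np.round(s["ft_torque"],3),"op%.2f"%s["opening"],"j6 %.3f"%s["joints"][5]); return s
E
```

```text
top [608   0  30  18 286] [[1027.0, -519.0, 61.0], [1065.0, -464.0, 93.0]]
top [633  17   7   9  25] [[1010.0, -532.0, 60.0], [1031.0, -518.0, 64.0]]
top [540  59  11  20 123] [[883.0, -311.0, 60.0], [922.0, -292.0, 71.0]]
top [569  82  36  39 971] [[791.0, -402.0, 61.0], [866.0, -340.0, 105.0]]
top [510  91  14   5  32] [[845.0, -250.0, 60.0], [854.0, -222.0, 66.0]]
top [221  94  34  49 714] [[757.0, 284.0, 60.0], [811.0, 356.0, 180.0]]
top [611  97   5   9  16] [[828.0, -449.0, 60.0], [845.0, -440.0, 63.0]]
top [216 195  16  17 216] [[613.0, 334.0, 94.0], [642.0, 361.0, 108.0]]
top [ 425  240  152   40 4284] [[478.0, -272.0, 62.0], [545.0, -36.0, 195.0]]
top [349 253  22  24 271] [[488.0, 76.0, 70.0], [528.0, 113.0, 93.0]]
top [347 254   8   9  31] [[514.0, 105.0, 69.0], [528.0, 118.0, 94.0]]
top [366 267   8   9  35] [[488.0, 70.0, 61.0], [502.0, 82.0, 95.0]]
top [ 342  424  275   56 9034] [[182.0, -96.0, 188.0], [273.0, 132.0, 610.0]]
purple [nan nan nan]
scene [    0     0   377   369 90118] [[105.0, -92.0, 70.0], [980.0, 562.0, 441.0]]
scene [356 134  40  62 495] [[758.0, 280.0
[... 227 characters left out ...]
 68.0, 61.0], [527.0, 113.0, 91.0]]
scene [   0  408   45   72 1844] [[62.0, -46.0, 61.0], [89.0, 32.0, 118.0]]
scene [566 462  74  18 839] [[198.0, -429.0, 344.0], [210.0, -418.0, 347.0]]
knob 53.7 [ 0.11  0.41  1.76 -0.    0.97 -0.83]
knob -31.299999999999997 [ 0.11  0.41  1.76 -0.    0.97  0.66]
knob 233.7 [ 0.11  0.41  1.76 -0.    0.97  2.32]
knob 148.7 [ 0.11  0.41  1.76 -0.    0.97 -2.48]
seat -11.3 [ 0.25  0.52  1.68 -0.    0.94  0.45]
seat 168.7 None
brg -11.3 [ 0.56  0.66  1.5  -0.    0.98  0.76]
brg 168.7 [ 0.56  0.66  1.5  -0.    0.98 -2.38]
brg 78.7 [ 0.56  0.66  1.5  -0.    0.98 -0.81]
brg 258.7 [ 0.56  0.66  1.5  -0.    0.98  2.33]
up -11.3 [ 0.56  0.44  1.35 -0.    1.36  0.76]
```

```bash
python3 - <<'E'
from h import *
s=manip.sense(); p=s["ee_pos"]
j=manip.solve_ik([400,-300,420],quat(-11.3)); print(j)
manip.line_to([p[0],p[1],400],speed=300)
manip.move_pose([495.6,356.5,300],quat(-11.3)); st("over")
manip.move_gripper(82,20)
manip.line_to([495.6,356.5,60],speed=250)
manip.line_to([495.6,356.5,4],speed=60,f_stop=8); st("down")
manip.move_gripper(55,20); s=st("grip1")
d=snap("top","g1"); s2=snap("scene","g1s")
E
```

```text
[-7.16766637e-01  1.22679251e-01  1.24900499e+00 -4.44089210e-16
  1.76990841e+00 -5.19544432e-01]
over t4.1 p [496.  356.  300.1] F [0.59 0.64 0.6 ] M [-0.055 -0.049 -0.023] op94.09 j6 0.761
down t6.7 p [495.8 356.7   4.5] F [0.64 0.02 0.31] M [-0.091 -0.099  0.014] op81.67 j6 0.761
grip1 t7.2 p [495.7 356.5   4.1] F [-1.26 -0.71  1.82] M [-0.05  -0.031 -0.019] op61.12 j6 0.761
```

```bash
python3 - <<'E'
from h import *
manip.move_gripper(82,20)
P=[495.6,356.5]
manip.line_to([*P,40],speed=150)
manip.move_pose([*P,40],quat(78.7))
d=snap("top","r1"); e=snap("scene","r1s")
manip.line_to([*P,4],speed=60,f_stop=8); st("down")
manip.move_gripper(55,20); st("grip2")
manip.move_gripper(82,20); 
manip.line_to([*P,40],speed=150)
manip.move_pose([*P,40],quat(-11.3))
manip.line_to([*P,3.5],speed=60,f_stop=8); st("down")
manip.move_gripper(55,20); st("grip3")
manip.line_to([*P,100],speed=150); st("lift")
manip.move_pose([400,356.5,200],quat(-11.3)) if False else None
snap("scene","lift"); d=snap("top","liftt")
E
```

```text
down t10.5 p [495.7 356.6   4.1] F [-0.65  0.   -0.36] M [ 0.009 -0.124  0.025] op81.64 j6 -0.810
grip2 t10.9 p [495.7 356.6   4.2] F [-0.75 -0.45  3.06] M [ 0.084 -0.09  -0.021] op60.20 j6 -0.810
down t14.1 p [495.7 356.6   3.7] F [ 0.05 -0.29  0.43] M [-0.014 -0.084  0.013] op82.26 j6 0.761
grip3 t14.5 p [495.7 356.6   3.8] F [-0.76  0.54  2.41] M [-0.054  0.093  0.   ] op61.34 j6 0.761
lift t15.3 p [495.1 356.2  98.9] F [-0.03 -0.1  -2.04] M [ 0.008 -0.073  0.013] op61.09 j6 0.761
```

View pics/lift.png

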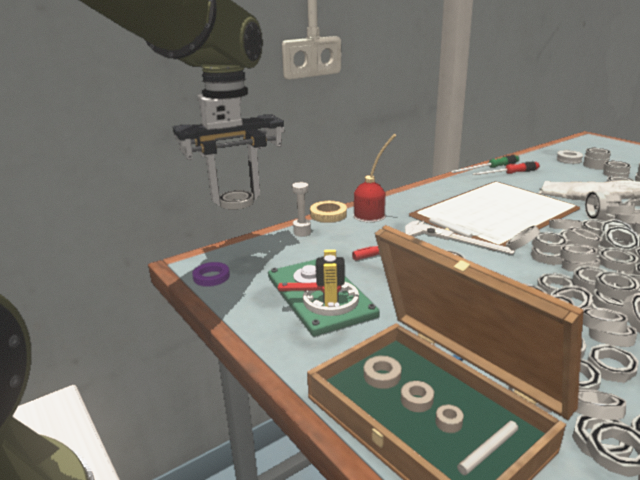

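View pics/r1.png

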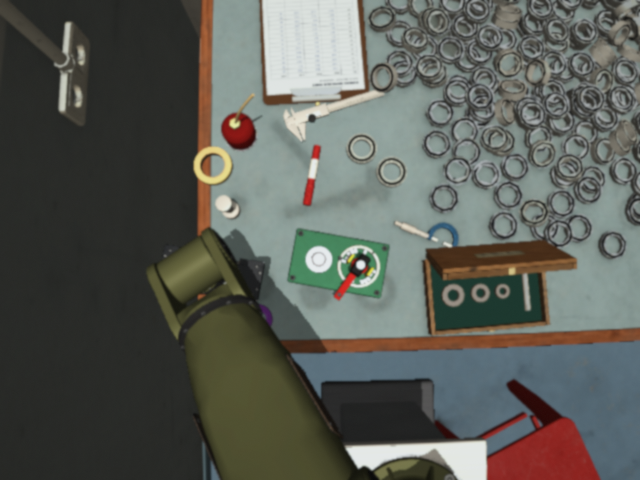

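```bash
python3 - <<'E'
from h import *
def fitc(q,r):
    from scipy.optimize import least_squares
    f=lambda c: np.clip(np.hypot(*(q[:,:2]-c).T),None,None)
    return q
def ring(d,u0,u1,v0,v1,zlo,zhi):
    P=full(d); z=P[...,2]; m=np.zeros(z.shape,bool); m[v0:v1,u0:u1]=1; m&=(z>zlo)&(z<zhi)
    q=P[m]; c,r=cv2.minEnclosingCircle(q[:,:2].astype(np.float32)); print(len(q),np.round(q.mean(0),1),"mec",np.round(c,1),round(r,1),"pct",np.percentile(q,[2,98],0).round(1).tolist()); return q
L=lambda n:pickle.load(open(f"pics/{n}.pkl","rb"))
print("scene0 bearing");ring(L("scene0"),215,268,230,265,10,20)
print("r1s bearing");ring(L("r1s"),215,268,225,265,10,20)
print("lift");ring(L("lift"),217,257,186,212,104,118)
d=L("scene0");P=full(d);im=d["image"].astype(int);r,g,b=[im[...,i] for i in range(3)]
m=(g>r+25)&(g>b+10)&(P[...,2]>10)&(P[...,2]<24); m[:,:255]=0;m[:250]=0;m[335:]=0;m[:,390:]=0
q=P[m]; print("plate",len(q),cv2.minAreaRect(q[:,:2].astype(np.float32)),np.median(q[:,2]))
m=(P[...,2]>84)&(P[...,2]<89); m[:,:310]=0;m[:,350:]=0;m[:245]=0;m[290:]=0; q=P[m]; print("cap",len(q),q.mean(0))
cv2.imwrite("pics/l.png",cv2.resize(L("lift")["image"][110:225,160:300,::-1],None,fx=5,fy=5,interpolation=cv2.INTER_CUBIC))
E
```

```text
scene0 bearing
394 [490.9 350.   14.2] mec [471.7 342.4] 58.0 pct [[428.4, 308.3, 10.3], [523.9, 383.4, 16.6]]
r1s bearing
351 [488.1 347.1  14.3] mec [471.7 342.7] 56.7 pct [[427.1, 307.7, 10.5], [524.3, 384.0, 16.7]]
lift
448 [494.9 350.3 109.2] mec [494.6 350.3] 36.6 pct [[460.4, 324.1, 104.4], [527.0, 383.1, 115.5]]
plate 1748 ((515.3390502929688, 131.1150665283203), (192.26817321777344, 109.07896423339844), 78.44969177246094) 17.10163056917338
cap 252 [505.5035895   88.88795211  86.56923667]
```

View pics/l.png

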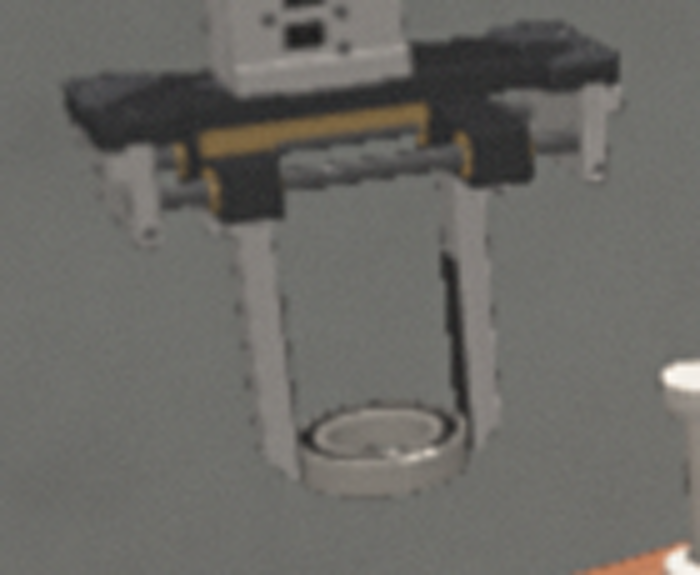

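```bash
python3 - <<'E'
from h import *
L=lambda n:pickle.load(open(f"pics/{n}.pkl","rb"))
for n,(u0,u1,v0,v1),z in(("scene0",(224,260,235,256),14),("r1s",(224,260,235,256),14),("lift",(218,256,186,210),109.1)):
    d=L(n); im=d["image"].astype(float).sum(2)/3
    # background-relative darkness
    sub=im[v0:v1,u0:u1]; 
    np.set_printoptions(linewidth=250); print(n); print(sub.astype(int)[:,:])
E
```

```text
scene0
[[111 111 109 113 111 110 109 111 111 112 109 111 115 110 109 119 120 111 123 131 129 135 142 144 146 147 147 145 143 140 144 141 145 146 152 165]
 [111 108 110 110 113 110 108 108 112 110 105 114 133 128 119 140 150 141 141 148 147 150 157 160 162 163 156 147 143 144 148 148 158 162 174 188]
 [110 108 109 109 110 110 110 111 123 132 126 127 149 151 138 157 169 153 146 145 148 152 160 162 169 165 156 163 162 167 171 169 185 191 192 197]
 [109 108 109 108 109 122 137 139 136 149 158 148 142 153 160 166 174 173 164 149 162 168 172 166 149 123 125 152 165 188 196 196 197 196 195 194]
 [110 111 120 126 134 153 167 157 124 135 167 184 182 193 215 221 217 216 205 184 204 215 219 223 202 166 156 128 113 146 184 203 203 195 193 194]
 [119 125 146 159 170 159 134 133 149 177 209 215 201 183 182 179 172 163 155 144 155 167 177 200 213 219 227 189 124  88 126 180 214 200 192 191]
 [140 153 170 158 124 116 138 178 203 195 179 164 148 133 133 131 131 126 126 128 129 126 133 142 155 182 222 233 193 100  74 141 211 207 194 194]
 [159 179 163 115  92 151 201 207 175 142 126 121 118 121 121 12
[... 8112 characters left out ...]
21 122 119 122 119 122 117 117 115 116 113 111 107 103 105 107 106 108 108 108]
 [110 106  98 104 110 114 115 117 118 119 123 120 120 121 121 124 122 121 122 122 121 120 121 122 118 118 118 111 110 111 105  95 104 109 108 108 108 109]
 [110 109 105 101 107 110 112 116 119 119 122 121 123 121 121 122 121 121 120 122 121 122 119 122 114 109 112 114 104 108 108 104 107 108 108 108 106 108]
 [110 110 110 106 106  99 101 113 118 116 113 115 116 118 117 117 117 118 115 113 116 117 116 115 102  95 108 109 107 106 109 107 107 109 108 107 108 110]
 [109 110 110 109 107 105 105 107 108 109 100  99 102 103 101 101  99 101  99  96 105 111 112 110 107 104 109 108 107 108 108 110 110 105 109 109 109 107]]
```

```bash
python3 - <<'E'
from h import *
L=lambda n:pickle.load(open(f"pics/{n}.pkl","rb"))
d=L("lift"); print(pts(d,[[218+3,186+11],[218+31.5,186+8.8]],z=109.1), pts(d,[[218+3,186+11],[218+31.5,186+8.8]],z=109.1).mean(0))
d=L("scene0"); q=pts(d,[[224+3,235+9.5],[224+30,235+7.3]],z=14);print(q,q.mean(0))
d=L("r1s"); q=pts(d,[[224+3,235+10.],[224+30,235+7.6]],z=14);print(q,q.mean(0))
E
```

```text
[[474.97661636 370.18684427 109.1       ]
 [519.83401108 346.77106879 109.1       ]] [497.40531372 358.47895653 109.1       ]
[[476.20516599 370.71689447  14.        ]
 [520.31194363 346.8966745   14.        ]] [498.25855481 358.80678449  14.        ]
[[475.23341294 368.80796935  14.        ]
 [519.67409652 345.77213786  14.        ]] [497.45375473 357.2900536   14.        ]
```

```bash
python3 - <<'E'
from h import *
S=[523.5,172.0]
manip.line_to([*S,100],speed=200)
manip.line_to([*S,40],speed=120); st("above")
h=manip.line_to([*S,23],speed=25,f_stop=8); s=st("down %s"%h)
snap("scene","seat1")
d=pickle.load(open("pics/seat1.pkl","rb")); cv2.imwrite("pics/seat1c.png",cv2.resize(d["image"][180:340,200:400,::-1],None,fx=3.5,fy=3.5,interpolation=cv2.INTER_CUBIC))
E
```

```text
above t17.1 p [523.8 172.3  40.5] F [-0.03  0.08 -0.53] M [-0.018 -0.029  0.048] op60.77 j6 0.448
down True t17.8 p [523.3 172.   23.6] F [-0.35 -0.2   6.29] M [-0.064  0.212  0.043] op60.93 j6 0.448
```

View pics/seat1c.png

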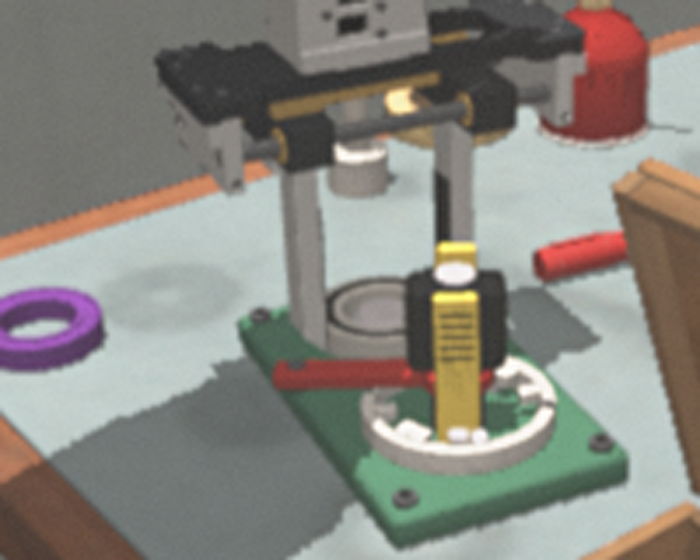

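The bearing contacted at the seat height (23.6 vs 23.7 expected) with almost no side force. I'll release it and go above the knob.

```bash
python3 - <<'E'
from h import *
S=[523.5,172.0]; K=[507.9,93.6]
manip.move_gripper(76,20); st("rel")
manip.line_to([*S,60],speed=100)
manip.line_to([*S,150],speed=250)
manip.move_gripper(88,16)
manip.move_pose([*K,150],quat(53.7)); st("overknob")
d=snap("scene","k1"); t=snap("top","k1t")
cv2.imwrite("pics/k1c.png",cv2.resize(d["image"][140:340,200:400,::-1],None,fx=3,fy=3,interpolation=cv2.INTER_CUBIC))
P=full(d);z=P[...,2]
m=(z>28)&(z<40); m[:,:285]=0; m[:,322]=0; m[:255]=0;m[285:]=0
q=P[m]; print(np.median(q[:,2]),len(q))
E
```

```text
rel t18.3 p [522.8 171.8  23. ] F [ 0.63  0.52 -0.03] M [-0.051 -0.025 -0.012] op75.91 j6 0.448
overknob t20.9 p [508.   93.8 150. ] F [-0.13 -0.19  0.12] M [ 0.049 -0.134  0.03 ] op88.28 j6 -0.824
31.149895571284446 1369
```

View pics/k1c.png

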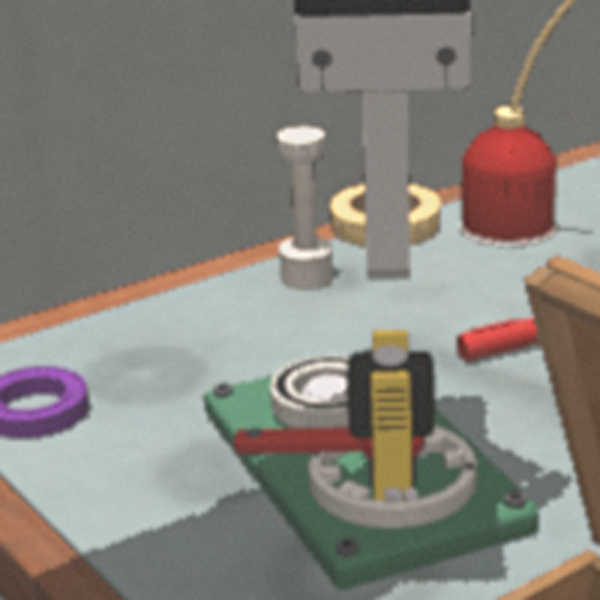

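View pics/k1t.png

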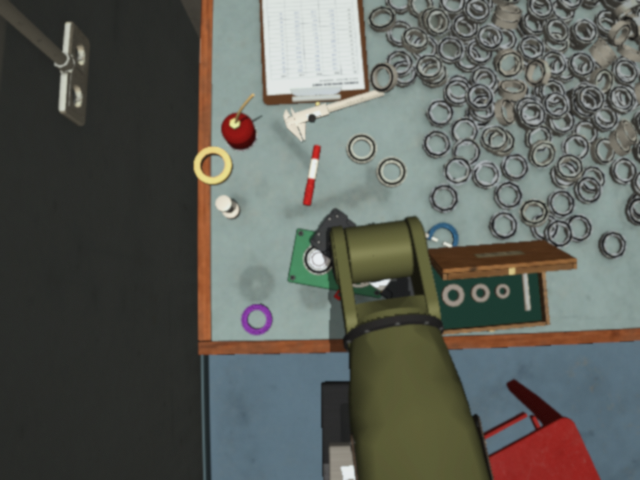

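```bash
python3 - <<'E'
from h import *
K=[507.9,93.6]
h=manip.line_to([*K,55],speed=120,f_stop=8); s0=st("down %s"%h)
ja=np.array([np.cos(np.radians(53.7)),np.sin(np.radians(53.7))])
manip.move_gripper(42,16); s=st("42"); print("jaw F",(s["force"]-s0["force"])[:2]@ja)
manip.move_gripper(34,17); s=st("34"); print("jaw F",(s["force"]-s0["force"])[:2]@ja)
manip.hold(.2); s=st("34"); print("jaw F",(s["force"]-s0["force"])[:2]@ja)
E
```

```text
down False t22.0 p [508.3  93.6  55.6] F [-0.02  0.12  1.78] M [ 0.025 -0.221 -0.02 ] op87.79 j6 -0.826
42 t22.8 p [508.   93.6  55.1] F [-0.91 -0.63  2.69] M [ 0.033 -0.016 -0.011] op42.25 j6 -0.826
jaw F -1.131057271400656
34 t23.1 p [507.9  93.5  55.2] F [-1.69 -1.05  5.28] M [-0.121  0.199  0.013] op35.10 j6 -0.826
jaw F -1.9297246292647252
34 t23.3 p [507.9  93.5  55.2] F [-1.71 -0.4   6.07] M [-0.125  0.287 -0.006] op34.81 j6 -0.826
jaw F -1.4212006984622143
```

```bash
python3 - <<'E'
from h import *
K=[507.9,93.6]
j0=np.array(manip.solve_ik([*K,55],quat(53.7)))
for th in (0.05,0.1,0.2,0.3,0.4,.5,.6,.7,.76):
    j=j0.copy(); j[5]+=th; manip.set_joints(j); s=st("%.2f"%th)
    if abs(s["ft_torque"][2])>0.3: break
E
```

```text
0.05 t23.6 p [507.9  93.5  55.2] F [-2.5  -0.45  4.98] M [-0.073  0.271  0.016] op34.85 j6 -0.776
0.10 t23.8 p [507.9  93.5  55.2] F [-2.59 -0.84  5.11] M [-0.081  0.305  0.075] op35.01 j6 -0.726
0.20 t24.1 p [507.9  93.5  55.2] F [-1.36 -0.99  5.46] M [-0.135  0.323  0.003] op34.76 j6 -0.625
0.30 t24.3 p [507.9  93.5  55.2] F [-1.47 -1.64  6.39] M [-0.135  0.307  0.074] op34.84 j6 -0.525
0.40 t24.6 p [507.9  93.5  55.3] F [-2.5  -1.02  5.95] M [-0.213  0.311  0.012] op35.25 j6 -0.425
0.50 t24.8 p [507.9  93.5  55.2] F [-1.51 -0.51  6.67] M [-0.245  0.411  0.128] op34.93 j6 -0.325
0.60 t25.1 p [507.9  93.5  55.2] F [-1.64 -0.57  6.38] M [-0.208  0.385  0.073] op34.44 j6 -0.225
0.70 t25.3 p [507.9  93.5  55.2] F [-2.27 -1.21  4.51] M [-0.173  0.421  0.107] op34.52 j6 -0.125
0.76 t25.6 p [507.9  93.5  55.2] F [-2.42 -1.46  5.68] M [-0.246  0.431  0.132] op34.89 j6 -0.066
```

```bash
cat > turn.py <<'E'
from h import *
import sys
K=[507.9,93.6]
j0=np.array(manip.solve_ik([*K,55],quat(53.7)))
def mz(n=8):
    v=[]
    for _ in range(n): manip.hold(.012); v.append(manip.sense()["ft_torque"][2])
    return np.mean(v)
d=snap("scene","turn1"); cv2.imwrite("pics/turn1c.png",cv2.resize(d["image"][140:340,200:400,::-1],None,fx=3,fy=3,interpolation=cv2.INTER_CUBIC))
print("base",mz(8))
E
python3 turn.py
```

```text
base 0.10123044181774449
```

View pics/turn1c.png

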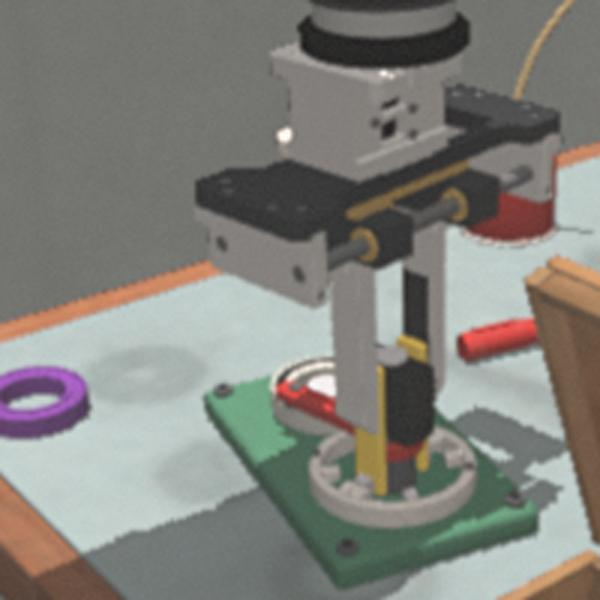

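```bash
cat >> turn.py <<'E'
th=.76; hist=[]
while th<1.46:
    th+=.015; j=j0.copy(); j[5]+=th; manip.set_joints(j); m=mz(6); hist.append((th,m))
    exp=0.05+0.1*th-0.025
    if m-exp>0.085:
        m2=mz(10); print("check",th,m,m2)
        if m2-exp>0.085: break
print([(round(a,3),round(b,3)) for a,b in hist]); s=st("end"); print("lag",j[5]-s["joints"][5])
E
python3 turn.py
```

```text
base 0.11819291455584015
check 1.0899999999999996 0.24769553915701073 0.24380116148208977
[(0.775, np.float64(0.083)), (0.79, np.float64(0.123)), (0.805, np.float64(0.115)), (0.82, np.float64(0.102)), (0.835, np.float64(0.12)), (0.85, np.float64(0.115)), (0.865, np.float64(0.139)), (0.88, np.float64(0.121)), (0.895, np.float64(0.115)), (0.91, np.float64(0.121)), (0.925, np.float64(0.111)), (0.94, np.float64(0.115)), (0.955, np.float64(0.144)), (0.97, np.float64(0.123)), (0.985, np.float64(0.14)), (1.0, np.float64(0.154)), (1.015, np.float64(0.121)), (1.03, np.float64(0.137)), (1.045, np.float64(0.118)), (1.06, np.float64(0.124)), (1.075, np.float64(0.125)), (1.09, np.float64(0.248))]
end t32.5 p [507.8  93.5  55.2] F [-1.66 -0.35  6.59] M [-0.191  0.484  0.263] op34.82 j6 0.264
lag 0.0002560293411927872
```

```bash
python3 - <<'E'
from h import *
K=[507.9,93.6]
j0=np.array(manip.solve_ik([*K,55],quat(53.7))); j=j0.copy(); j[5]+=1.094; manip.set_joints(j); s=st("pre")
manip.move_gripper(70,17); st("rel")
p=[*K,150]
manip.line_to(p,speed=150); st("up")
manip.line_to([400,-20,300] if False else [*K,300],speed=250)
manip.move_pose([300,-350,400],quat(0)); 
d=snap("scene","fin"); t=snap("top","fint"); st()
cv2.imwrite("pics/finc.png",cv2.resize(d["image"][225:340,200:400,::-1],None,fx=4,fy=4,interpolation=cv2.INTER_CUBIC))
cv2.imwrite("pics/fintc.png",cv2.resize(t["image"][215:345,200:410,::-1],None,fx=3.8,fy=3.8,interpolation=cv2.INTER_CUBIC))
P=full(t); im=t["image"].astype(int); r,g,b=[im[...,i] for i in range(3)]
z=P[...,2]
m=(r>140)&(g>110)&(b<90)&(z>60); m[:,:340]=0;m[:,380:]=0;m[:240]=0;m[290:]=0
n,l,s_,c=cv2.connectedComponentsWithStats(m.astype(np.uint8))
for i in range(1,n):
    if s_[i,4]>4: print(s_[i,4],P[l==i].mean(0))
m=(r>130)&(g<80)&(z>30)&(z<60); m[:,:300]=0;m[:,380:]=0;m[:235]=0;m[300:]=0
q=P[m][:,:2]; c,(w,h),a=cv2.minAreaRect(q.astype(np.float32)); print(c,w,h,a)
E
```

```text
pre t32.8 p [507.8  93.5  55.2] F [-2.81 -0.77  6.87] M [-0.166  0.511  0.322] op34.80 j6 0.268
rel t33.5 p [507.9  93.6  55. ] F [-0.9   0.03  0.81] M [ 0.004 -0.079  0.041] op70.15 j6 0.268
up t34.2 p [507.5  93.5 149.1] F [-0.24  0.43 -0.45] M [-0.072 -0.045  0.04 ] op70.02 j6 0.268
 t36.9 p [ 300.5 -349.6  399.8] F [-1.55 -0.1  -0.42] M [-0.006 -0.067  0.003] op70.08 j6 -0.941
25 [529.5756225   92.67211972  88.38606199]
28 [485.95349946  95.2132031   88.63047106]
(508.7295837402344, 127.78028869628906) 83.77823638916016 17.286148071289062 77.11100769042969
```

View pics/finc.png

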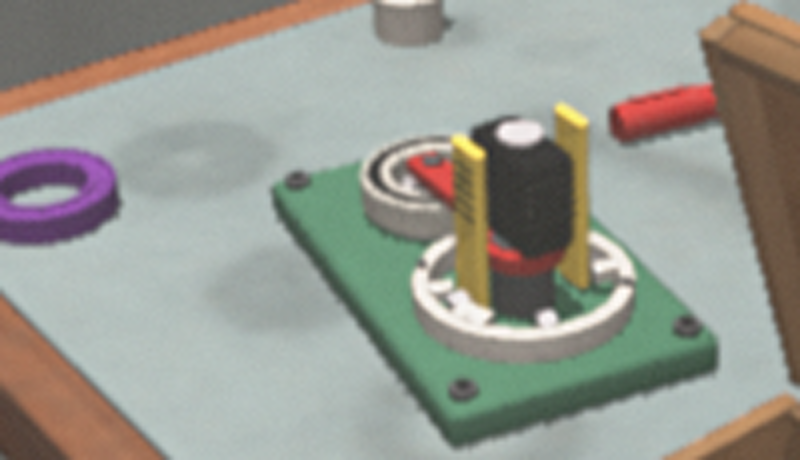

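View pics/fintc.png

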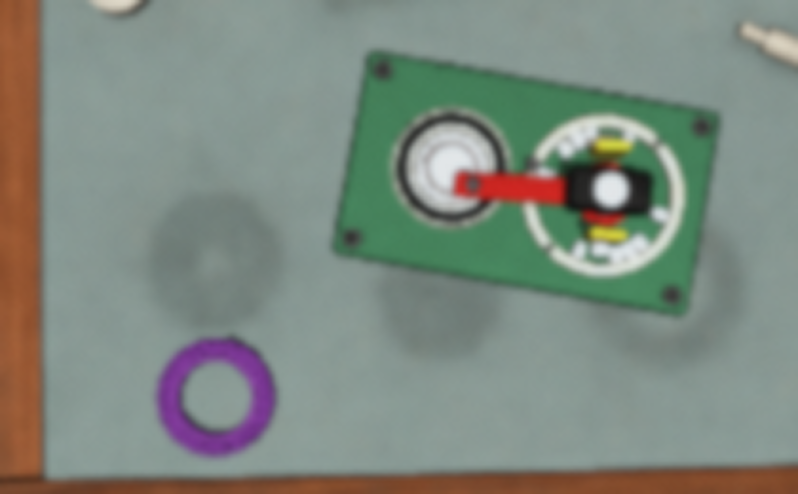

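```bash
python3 - <<'E'
from h import *
def tabs(t):
    P=full(t); im=t["image"].astype(int); r,g,b=[im[...,i] for i in range(3)]; z=P[...,2]
    m=(r>140)&(g>110)&(b<90)&(z>60); m[:,:340]=0;m[:,380:]=0;m[:240]=0;m[290:]=0
    n,l,s_,c=cv2.connectedComponentsWithStats(m.astype(np.uint8))
    v,u=np.nonzero(m); c=[]
    for i in range(1,n):
        if s_[i,4]>4:
            v,u=np.nonzero(l==i); c.append(pts(t,np.c_[u,v],z=90.).mean(0)[:2])
    d=c[1]-c[0]; print(np.round(c,1),np.hypot(*d),np.degrees(np.arctan2(d[1],d[0]))%360,"mid",(c[0]+c[1])/2)
tabs(pickle.load(open("pics/top0.pkl","rb"))); tabs(pickle.load(open("pics/fint.pkl","rb")))
manip.hold(1.0); t=snap("top","fint2"); tabs(t); st()
E
```

```text
[[520.5 112.1]
 [495.8  76.4]] 43.436664884822726 235.23019456083966 mid [508.14330724  94.22777951]
[[529.5  92.8]
 [485.9  95.3]] 43.61879129361351 176.6796750210348 mid [507.69776542  94.04377   ]
[[529.4  93. ]
 [486.   95.2]] 43.488505832646 177.08601713346405 mid [507.69261778  94.07458832]
 t38.0 p [ 300. -350.  400.] F [-0.5  -0.06 -0.65] M [-0.026 -0.064 -0.013] op70.05 j6 -0.942
```

```bash
python3 - <<'E'
from h import *
a=pickle.load(open("pics/top0.pkl","rb"))["image"].astype(int);b=pickle.load(open("pics/fint2.pkl","rb"))["image"].astype(int)
m=(abs(a-b).max(2)>60).astype(np.uint8); m[345:]=0
n,l,s,c=cv2.connectedComponentsWithStats(m); print([x.tolist() for x in s[1:] if x[4]>5])
manip.finish_job()
E
```

```text
[[305, 245, 50, 28, 517], [355, 251, 14, 8, 59], [213, 262, 27, 27, 120], [334, 262, 40, 38, 378], [543, 293, 41, 39, 1128], [518, 328, 16, 5, 54], [551, 333, 37, 10, 171], [513, 335, 11, 3, 23], [506, 339, 21, 6, 69]]
the job is handed in; nothing more can be done
```

The bearing is on the spigot, and the red arm is locked over it with both tabs out. I handed the job in at about 38 s.

- **Bearing:** I gripped it twice on the bench, at right angles, to centre it in the fingers. It then went down onto the spigot. Contact came at a TCP height of 23.6 mm, where a fully seated bearing should touch, with side force under 0.5 N. The pictures show it flat.
- **Knob:** I pinched the tabs with a 17 N grip setting until the opening stopped at about 35 mm. The gripper had read about 1 mm low on the bearing, so I take that as fully pressed. I turned clockwise with the tabs held in. The torque rose from about 0.125 to 0.25 N m at 1.09 rad, which is about 3 N on the stop. I turned 0.004 rad further, where a single reading gave 0.32 N m (about 5 N), and let go there.
- **Last checks:** The tabs are 43.5 mm apart at their centres, the same as at the start, so both are out. The knob held its angle for over a second after release. Comparing the first and last top pictures, changes on the bench showed only at the bearing, the fixture and the robot or its shadow near the case. The bystanders had not moved.
- **One disagreement:** The top camera gives about 58.5° of knob turn, but the wrist turned about 62.7°. I put this down to the fingers lining up with the tabs, finger give and picture error, but I did not confirm it. The tabs came out and the knob did not spring back, so I took it as locked.

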